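# Re-rack the check standards in reverse for the closing check

## Task

The opening check is done, and the closing check runs through the same four standards backwards. Move the two check weights and the two reference discs one by one from the blue rack into the pockets of the empty grey rack, in the reverse of their order in the blue rack as seen from the robot: the one that stood leftmost goes into the rightmost pocket of the grey rack, and so on. Each must stand upright, flat in the pocket and about in the middle of it.

Things in the scene. Friction and masses are not known exactly. Their poses are not given: they have to be found in the camera images.
- weight_500_mid (a point): Silver-grey steel check weight: a cylinder 38 mm across and 47 mm high with a 22 mm knob on top, 62 mm high in all, about 0.5 kg. At the start it stands in the blue rack on the red pad, its underside 12.5 mm above the work surface. This point is its centre, half-way up (31 mm above its underside); its z axis points up.
- weight_200_mid (a point): Brass-coloured check weight: a cylinder 29 mm across and 35 mm high with an 18 mm knob on top, 46 mm high in all, about 0.2 kg. At the start it stands in the blue rack on the black pad, its underside 12.5 mm above the work surface. This point is its centre, half-way up (23 mm above its underside); its z axis points up.
- reference_disc_0_mid (a point): Reference disc: black puck 40 mm across, 12 mm thick, with a copper-coloured face on top, about 70 g. At the start it stands in the blue rack on the yellow pad, its underside 12.5 mm above the work surface. This point is its centre, half-way up (6 mm above its underside); its z axis points up.
- reference_disc_1_mid (a point): Reference disc: black puck 40 mm across, 12 mm thick, with a silver-grey face on top, about 70 g. At the start it stands in the blue rack on the green pad, its underside 12.5 mm above the work surface. This point is its centre, half-way up (6 mm above its underside); its z axis points up.
- red_pad: Red round pad, 52 mm across and 1.5 mm thick, fixed in one pocket of the blue rack; the silver-grey weight stands on it at the start. Which pocket of the row it is in changes from start to start. It stays there, so it shows afterwards where that thing stood. Its origin is the centre of its underside, 11 mm above the work surface.
- black_pad: Black round pad, 52 mm across and 1.5 mm thick, fixed in one pocket of the blue rack; the brass-coloured weight stands on it at the start. Which pocket of the row it is in changes from start to start. It stays there, so it shows afterwards where that thing stood. Its origin is the centre of its underside, 11 mm above the work surface.
- yellow_pad: Yellow round pad, 52 mm across and 1.5 mm thick, fixed in one pocket of the blue rack; the copper-faced disc stands on it at the start. Which pocket of the row it is in changes from start to start. It stays there, so it shows afterwards where that thing stood. Its origin is the centre of its underside, 11 mm above the work surface.
- green_pad: Green round pad, 52 mm across and 1.5 mm thick, fixed in one pocket of the blue rack; the silver-faced disc stands on it at the start. Which pocket of the row it is in changes from start to start. It stays there, so it shows afterwards where that thing stood. Its origin is the centre of its underside, 11 mm above the work surface.
- blue_rack: Blue fixed bar 66 x 276 x 14 mm (x, y, z) with aluminium ends and four round pockets in a row, 56 mm across, 3 mm deep (floor 11 mm above the work surface). Origin: centre of underside. x points away from the robot, y to its left (turned up to 0.3 rad); pocket centres at y = +99 (leftmost), +33, -33, -99 mm, x = 0. Full at the start, a pad under each thing. Lies left or right of the grey rack.
- grey_rack: Grey fixed bar 66 x 276 x 14 mm (x, y, z) with aluminium ends and four round pockets in a row, 56 mm across, 3 mm deep (floor 11 mm above the work surface). Origin: centre of underside. x points away from the robot, y to its left (turned up to 0.3 rad); pocket centres at y = +99 (leftmost), +33, -33, -99 mm, x = 0. Empty at the start, no pads; dark pocket floors.
Not all that is in view belongs to the job. What is shaped like the part that bears reference_disc_1_mid but pink, purple or red is not meant.

How it is judged:
At the end, for the whole second after the job is handed in: Each of the four stands still in its own grey-rack pocket, left-to-right order the reverse of that in the blue rack: within 15 mm of the pocket's centre along the rack's x and y axes, underside within 3 mm of the pocket floor, upright within 0.06 rad (x of weight_500_mid in the frame of grey_rack between -0.015 and 0.015 m and z of weight_500_mid in the frame of grey_rack between 0.039 and 0.045 m and angle between each of weight_500_mid, weight_200_mid, reference_disc_0_mid, reference_disc_1_mid's own z axis and vertical below 0.06 rad and ((y of red_pad in the frame of blue_rack between 0.079 and 0.119 m and y of weight_500_mid in the frame of grey_rack between -0.114 and -0.084 m) or (y of red_pad in the frame of blue_rack between 0.013 and 0.053 m and y of weight_500_mid in the frame of grey_rack between -0.048 and -0.018 m) or (y of red_pad in the frame of blue_rack between -0.053 and -0.013 m and y of weight_500_mid in the frame of grey_rack between 0.018 and 0.048 m) or (y of red_pad in the frame of blue_rack between -0.119 and -0.079 m and y of weight_500_mid in the frame of grey_rack between 0.084 and 0.114 m)) and x of weight_200_mid in the frame of grey_rack between -0.015 and 0.015 m and z of weight_200_mid in the frame of grey_rack between 0.031 and 0.037 m and ((y of black_pad in the frame of blue_rack between 0.079 and 0.119 m and y of weight_200_mid in the frame of grey_rack between -0.114 and -0.084 m) or (y of black_pad in the frame of blue_rack between 0.013 and 0.053 m and y of weight_200_mid in the frame of grey_rack between -0.048 and -0.018 m) or (y of black_pad in the frame of blue_rack between -0.053 and -0.013 m and y of weight_200_mid in the frame of grey_rack between 0.018 and 0.048 m) or (y of black_pad in the frame of blue_rack between -0.119 and -0.079 m and y of weight_200_mid in the frame of grey_rack between 0.084 and 0.114 m)) and x of reference_disc_0_mid in the frame of grey_rack between -0.015 and 0.015 m and z of reference_disc_0_mid in the frame of grey_rack between 0.014 and 0.02 m and ((y of yellow_pad in the frame of blue_rack between 0.079 and 0.119 m and y of reference_disc_0_mid in the frame of grey_rack between -0.114 and -0.084 m) or (y of yellow_pad in the frame of blue_rack between 0.013 and 0.053 m and y of reference_disc_0_mid in the frame of grey_rack between -0.048 and -0.018 m) or (y of yellow_pad in the frame of blue_rack between -0.053 and -0.013 m and y of reference_disc_0_mid in the frame of grey_rack between 0.018 and 0.048 m) or (y of yellow_pad in the frame of blue_rack between -0.119 and -0.079 m and y of reference_disc_0_mid in the frame of grey_rack between 0.084 and 0.114 m)) and x of reference_disc_1_mid in the frame of grey_rack between -0.015 and 0.015 m and z of reference_disc_1_mid in the frame of grey_rack between 0.014 and 0.02 m and ((y of green_pad in the frame of blue_rack between 0.079 and 0.119 m and y of reference_disc_1_mid in the frame of grey_rack between -0.114 and -0.084 m) or (y of green_pad in the frame of blue_rack between 0.013 and 0.053 m and y of reference_disc_1_mid in the frame of grey_rack between -0.048 and -0.018 m) or (y of green_pad in the frame of blue_rack between -0.053 and -0.013 m and y of reference_disc_1_mid in the frame of grey_rack between 0.018 and 0.048 m) or (y of green_pad in the frame of blue_rack between -0.119 and -0.079 m and y of reference_disc_1_mid in the frame of grey_rack between 0.084 and 0.114 m))); the robot touches nothing.
It also fails if it takes over 96 s, if anything falls off the work surface, if the arm or the gripper's body presses on something with over 40 N, if the wrist force passes 120 N, or if a joint passes its speed limit or range.

## Robot

A 6-joint arm with a two-finger parallel gripper is mounted at the origin on the work surface; the furniture and walls round the work are solid. World frame = base frame: x ahead of the robot, y to its left, z up, the work surface at z = 0. Lengths are in m, angles in rad, forces in N, time in s.
With the tool pointing down it reaches from about 0.3 to 0.775 m from the base axis. Payload 14.6 kg.
Tool frame: the origin (TCP) lies on the centre line of the jaws, within the pads' length; the fingertips stand 17 mm ahead of it and the grasp point (between the pads) lies 2 mm behind it; z points along the fingers, y is the line along which they close (so a half turn about z gives the same grasp; the last joint's range is limited). The gripper opens to 85 mm and grips with 20 to 120 N. Pads are 22 mm wide; open, the fingers measure 114 mm over their backs; the gripper's body (76 mm by 85 mm) begins 54 mm behind the grasp point. The pads swing forward as they close: fully open they stand 13 mm farther back than shut.
Start: joints at [1.08, 0.3, 1.521, -0, 1.321, -0.067], TCP at [0.226, 0.501, 0.213] pointing down, gripper open.
Joint ranges: [-3.03, 3.03], [-0.79, 2.21], [0.23, 2.52], [-1.04, 4.18], [0, 3.07], [-2.55, 2.55]. Speed limits (rad/s): [2.22, 2.22, 2.57, 3.14, 3.14, 3.14].

## Interface

Orientations are given as [roll, pitch, yaw] about the fixed x, y, z axes, in that order (R = Rz(yaw) Ry(pitch) Rx(roll)).
In Python, from workcell import telemetry, capture, ticket gives the robot as it stands.
- The arm moves only by the tool send_rows, never from a script. Its argument "deltas" is a list of rows, each a list of 3 entries, a list of its own where there are three numbers: the shift along the tool's x, y, z in mm, then the turn about the tool's z in rad, then the opening, from 0 (shut) to 1 (fully open). In form: [[[x, y, z], spin, claw], ...]. A call has exactly 8 rows; each row shifts and turns the commanded pose from where the row before left it, along the tool's axes as they then stand; what a row does not reach is not made up. A row lasts 1/8 s, in which the tool goes at most 62.5 mm and 10.7 degrees, less where a joint would pass 70% of its speed; a pose out of reach is approached as far as the arm can. A call with a gripper value outside its range is refused whole. The fingers move at their own pace and stop on an object; "grip_force" is the grip in N (left out, the last holds). Time passes only in rows, so rows that do not move let the fingers close, or fill a call up. It gives the time, the measured TCP pose, the force, the opening and the grip force at its end, in the units of the state.
- telemetry.get_state(): the state, without advancing time (a new reading comes with each control period).
- capture(name): name is "side" or "top"; returns a dict with "img" (384x512x3 uint8, blue, green, red), "depth" (384x512 float32, m along the optical axis (not along the pixel's ray), 0 where there is no reading), "fov_y" (degrees; the focal length in pixels is half the picture's height over the tangent of half this angle, whatever the lens; pixels are square), "cx", "cy" (the principal point, pixels), "R" (3x3) and "t" (3): a world point X has camera coordinates R X + t. Camera axes: x right, y down, z forward; pixel columns grow to the right and rows downward; lengths in m; the calibration is good to about 2 mm. A picture is of the moment at which its call begins.
- ticket.job_done(): hands the job in; it is judged then, once.
The state is a dict: "t": time; "q": joint angles; "qd": joint speeds; "joint_efforts": joint torques, N m; "eef_pos": TCP position; "ee_rot": TCP orientation; "ft_force": force on the tool from outside, world axes, zero at the start; "ft_torque": the same for the moment, N m; "width": opening from 0.0 (shut) to 1.0 (fully open); "grasp_force": force on a finger pad.
Only numpy, scipy, OpenCV 4.12 (cv2) and the standard library are available. Lean on these libraries where they do the work, as an engineer would, in place of code of your own. Each camera call takes 0.05 s, during which the arm holds its last target. There are 200 camera calls.

## Working session

There is one attempt and no reset: what is moved stays moved. The work goes in short steps, Python scripts to look and compute and a tool call to move; the robot and the scene stay as the last step left them, time stands still between calls to the robot, and variables do not carry over. Pictures are saved under pics/ and viewed, at most 14 in all, crops included, and the job is handed in when it is done.

Besides the shell and the picture viewer there is one more tool, called after "Request:" in YAML: its name, and indented under it one key for each argument. send_rows: Moves the arm, as the interface text tells. Its arguments: {"type":"object","properties":{"deltas":{"type":"array","items":{"type":"array"}},"grip_force":{"type":"number"}},"required":["deltas"]}

```bash
mkdir -p pics; cat > h.py <<'E'
import numpy as np, cv2
from workcell import telemetry, capture, ticket
def cloud(c):
    h,w=c["depth"].shape; f=h/2/np.tan(np.radians(c["fov_y"])/2)
    v,u=np.mgrid[:h,:w]; d=c["depth"]
    P=np.stack([(u-c["cx"])*d/f,(v-c["cy"])*d/f,d],-1)
    W=(P-np.asarray(c["t"]))@np.asarray(c["R"]); W[d==0]=np.nan
    return W
E
python3 - <<'E'
from h import *
s=telemetry.get_state(); print({k:np.round(v,3) for k,v in s.items()})
for n in("top","side"):
    c=capture(n); cv2.imwrite(f"pics/{n}0.png",c["img"]); np.save(f"{n}0.npy",cloud(c)); print(n,c["fov_y"],c["cx"],c["cy"],np.round(c["R"],3).tolist(),np.round(c["t"],3))
E
```

```text
{'t': np.float64(0.0), 'q': array([ 1.08 ,  0.301,  1.522, -0.   ,  1.321, -0.067]), 'qd': array([ 0.002,  0.001, -0.001,  0.001, -0.   ,  0.   ]), 'joint_efforts': array([-1.0000e-03, -5.4349e+01, -3.6179e+01, -0.0000e+00,  4.0000e-03,
       -0.0000e+00]), 'eef_pos': array([0.226, 0.501, 0.213]), 'ee_rot': array([-3.14 , -0.   ,  2.718]), 'ft_force': array([-0.636,  0.734,  0.048]), 'ft_torque': array([0.015, 0.034, 0.039]), 'grasp_force': np.float64(0.0), 'width': np.float64(0.999)}
top 43.53208084666192 259.4950328583628 188.43196063601863 [[-0.005, -1.0, 0.002], [-0.988, 0.005, -0.154], [0.154, -0.003, -0.988]] [-0.066  0.481  1.196]
side 44.3171117653254 255.3339174710793 189.6238887140669 [[-1.0, 0.006, -0.006], [0.008, 0.465, -0.885], [-0.003, -0.885, -0.465]] [0.469 0.078 1.258]
```

View pics/top0.png

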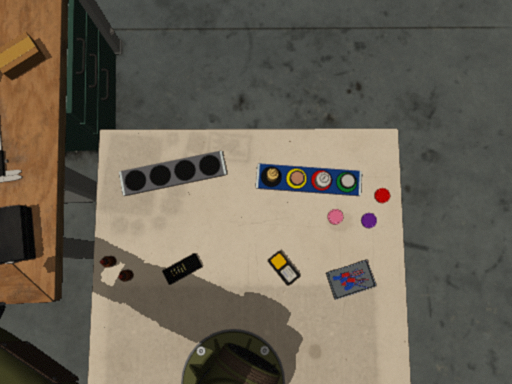

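View pics/side0.png

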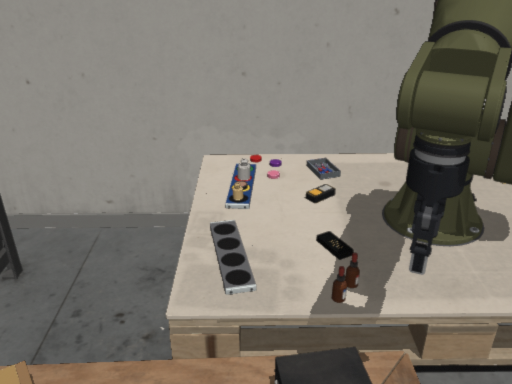

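The blue rack, left to right, holds brass weight (273,175), copper disc (297,178), steel weight (322,180) and silver disc (347,182). The empty grey rack has its pockets from (135,180) to (210,165). The loose pink (336,216), purple (369,220) and red (382,195) discs are not meant. I'll measure both racks and enlarge the blue one.

```bash
cat >> h.py <<'E'
def rack(W,u0,u1,v0,v1,zlo=.008,zhi=.02):
    m=np.zeros(W.shape[:2],bool); m[v0:v1,u0:u1]=1
    m&=(W[...,2]>zlo)&(W[...,2]<zhi)
    P=W[m]; xy=P[:,:2].astype(np.float32)
    c,s,a=cv2.minAreaRect(xy*1000)
    b=cv2.boxPoints((c,s,a)); 
    e=[b[1]-b[0],b[2]-b[1]]; L=max(e,key=np.linalg.norm); L=L*np.sign(L[1]); L/=np.linalg.norm(L)
    return np.array(c)/1000,s,np.arctan2(-L[0],L[1]),np.median(P[:,2])
E
python3 - <<'E'
from h import *
W=np.load("top0.npy"); im=cv2.imread("pics/top0.png")
print("table z",np.nanmedian(W[300:320,150:200,2]))
for n,r in(("blue",(250,368,155,203)),("grey",(112,235,145,202))):
    c,s,a,z=rack(W,*r); print(n,np.round(c,4),np.round(s,1),round(a,3),round(z,4))
    for y in(.099,.033,-.033,-.099): print("  ",np.round(c+y*np.array([-np.sin(a),np.cos(a)]),4))
# things above the blue rack
sub=W[155:203,250:368]; 
H=((sub[...,2]>.020)).astype(np.uint8); n,l,st,ce=cv2.connectedComponentsWithStats(H)
for i in range(1,n):
    P=sub[l==i]
    if len(P)>15: print(len(P),np.round((P.min(0)+P.max(0))/2,4),np.round(np.ptp(P,axis=0),3),"ztop",np.round(P[:,2].max(),4),np.round(ce[i]+[250,155]))
# grey pocket floors (dark)
g=im[145:202,112:235].max(2)<60; n,l,st,ce=cv2.connectedComponentsWithStats(g.astype(np.uint8))
for i in range(1,n):
    if st[i,4]>80: print("pocket",np.round(np.nanmean(W[145:202,112:235][l==i],0),4),st[i,4])
cv2.imwrite("pics/crop0.png",cv2.resize(im[140:240,110:400],None,fx=2.7,fy=2.7,interpolation=cv2.INTER_CUBIC))
E
```

```text
table z -0.0001924577007225285
blue [ 0.498 -0.197] [279.2  88.6] -0.077 0.0131
   [ 0.5057 -0.0983]
   [ 0.5006 -0.1641]
   [ 0.4954 -0.2299]
   [ 0.4903 -0.2957]
grey [0.5136 0.1555] [115.9 278.2] 0.276 0.0125
   [0.4867 0.2508]
   [0.5046 0.1873]
   [0.5226 0.1238]
   [0.5406 0.0603]
119 [ 0.5183 -0.1014  0.0409] [0.03  0.026 0.042] ztop 0.0617 [272. 174.]
176 [ 0.511  -0.1668  0.0251] [0.04  0.037 0.01 ] ztop 0.0303 [297. 177.]
202 [ 0.5012 -0.2298  0.0494] [0.036 0.037 0.058] ztop 0.0784 [322. 180.]
180 [ 0.5025 -0.2982  0.0257] [0.039 0.04  0.011] ztop 0.0313 [348. 180.]
pocket [0.5483 0.0636 0.0111] 353
pocket [0.5351 0.1284 0.0113] 359
pocket [0.5218 0.193  0.0109] 355
pocket [0.5088 0.2575 0.0113] 358
```

View pics/crop0.png

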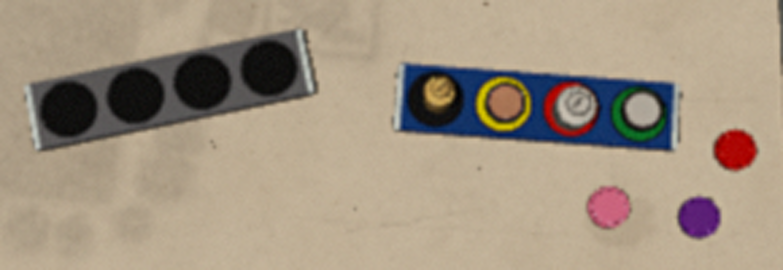

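The crop confirms the blue rack order, left to right: brass on black, copper on yellow, steel on red, silver on green. The grey pockets are empty, and the loose discs are separate from the racks. Next is a quick cross-check from the side camera before moving.

```bash
python3 - <<'E'
from h import *
W=np.load("top0.npy"); S=np.load("side0.npy"); im=cv2.imread("pics/side0.png")
def things(A,u0,u1,v0,v1):
    sub=A[v0:v1,u0:u1]; H=(sub[...,2]>.0205).astype(np.uint8); n,l,st,ce=cv2.connectedComponentsWithStats(H)
    for i in range(1,n):
        P=sub[l==i]
        if len(P)>12:
            T=P[P[:,2]>np.percentile(P[:,2],90)-.006]; print(len(P),len(T),np.round(np.median(T,0),4),np.round(np.percentile(P[:,2],95),4))
things(W,250,368,155,203); print("side"); things(S,215,262,150,215)
sl=(slice(215,298),slice(200,262)); g=im[sl].max(2)<60; n,l,st,ce=cv2.connectedComponentsWithStats(g.astype(np.uint8))
for i in range(1,n):
    if st[i,4]>80: print("pocket",np.round(np.nanmean(S[sl][l==i],0),4),st[i,4])
E
```

```text
118 35 [ 0.5191 -0.1009  0.0568] 0.0593
173 166 [ 0.51   -0.1666  0.0237] 0.0278
200 64 [ 0.501  -0.2299  0.0728] 0.0755
177 165 [ 0.503  -0.2982  0.0247] 0.028
side
212 32 [ 0.5011 -0.2269  0.0725] 0.0741
181 26 [ 0.519  -0.0997  0.0569] 0.0576
pocket [0.5487 0.0603 0.0123] 183
pocket [0.5355 0.1253 0.0123] 215
pocket [0.5223 0.1895 0.0122] 250
pocket [0.5087 0.2545 0.012 ] 302
```

Request:
send_rows:
  deltas:
    - [[0,0,0],0.15,1]
    - [[0,0,0],0.15,1]
    - [[0,0,0],0.15,1]
    - [[0,0,0],0.15,1]
    - [[0,0,0],0.15,1]
    - [[0,0,0],0.15,1]
    - [[0,0,0],0.15,1]
    - [[0,0,0],0.16,1]
  grip_force: 60

```text
t: 1.1
eef_pos: [0.2261, 0.5012, 0.213]
ee_rot: [-3.141, 0.001, 1.503]
ft_force: [-0.4, 0.1, -0.7]
width: 0.996
grasp_force: 0.0
```

Request:
send_rows:
  deltas:
    - [[-52,29,0],0,1]
    - [[-52,29,0],0,1]
    - [[-52,29,0],0,1]
    - [[-52,29,0],0,1]
    - [[-52,29,0],0,1]
    - [[-52,29,0],0,1]
    - [[-52,29,0],0,1]
    - [[-52,29,0],0,1]

```text
t: 2.1
eef_pos: [0.4319, 0.0696, 0.2134]
ee_rot: [3.141, -0.0, 1.508]
ft_force: [0.5, -0.4, 0.1]
width: 1.0
grasp_force: 0.0
```

Request:
send_rows:
  deltas:
    - [[-42,25,0],0,1]
    - [[-42,25,0],0,1]
    - [[-42,25,15],0,1]
    - [[-40,24,15],0,1]
    - [[0,0,20],0,1]
    - [[0,0,20],0,1]
    - [[0,0,10],0,1]
    - [[0,0,0],0,1]

```text
t: 3.1
eef_pos: [0.5197, -0.1002, 0.1331]
ee_rot: [-3.141, -0.0, 1.508]
ft_force: [-0.1, 0.8, -0.1]
width: 0.996
grasp_force: 0.0
```

Request:
send_rows:
  deltas:
    - [[0,0,20],0,1]
    - [[0,0,20],0,1]
    - [[0,0,20],0,1]
    - [[0,0,15],0,1]
    - [[0,0,10],0,1]
    - [[0,0,7],0,1]
    - [[0,0,5],0,1]
    - [[0,0,0],0,1]

```text
t: 4.1
eef_pos: [0.5199, -0.1004, 0.0363]
ee_rot: [-3.141, -0.0, 1.508]
ft_force: [-0.1, 0.1, 0.4]
width: 1.001
grasp_force: 0.0
```

```bash
python3 - <<'E'
from h import *
c=capture("side"); cv2.imwrite("pics/s1.png",cv2.resize(c["img"][100:240,180:320],None,fx=4,fy=4,interpolation=cv2.INTER_CUBIC))
E
```

```text
(no output)
```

View pics/s1.png

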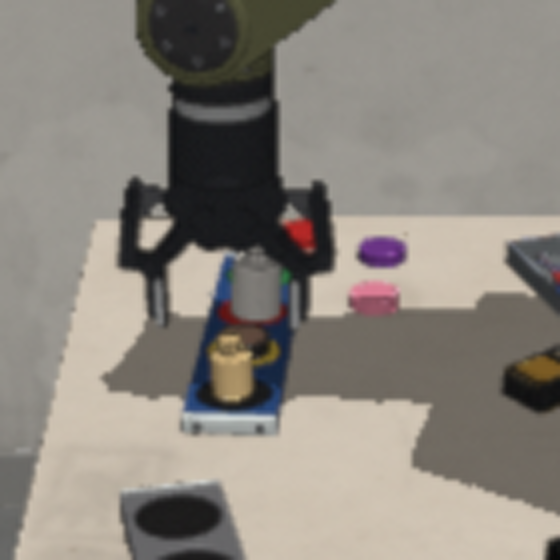

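The gripper appears about 11 px higher in the picture than the measured TCP should project (fingertips at crop (158,320) and (302,320), brass at (232,370)). I'll check this against depth before closing.

```bash
python3 - <<'E'
from h import *
print(np.round(telemetry.get_state()["eef_pos"],4),telemetry.get_state()["t"])
for n in("side","top"):
    c=capture(n); W=cloud(c)
    if n=="side":
        for u,v in((219,178),(219,172),(255,178),(255,172),(238,160),(238,155),(238,192),(222,230)): print(u,v,np.round(W[v-1:v+2,u-1:u+2].reshape(-1,3)[[4,0,8]],3).tolist())
    cv2.imwrite(f"pics/{n}2.png",c["img"]); np.save(f"{n}2.npy",W)
E
```

```text
[ 0.52   -0.1004  0.0366] 4.15
219 178 [[0.568, -0.094, 0.08], [0.571, -0.101, 0.08], [0.565, -0.092, 0.078]]
219 172 [[0.567, -0.096, 0.098], [0.57, -0.096, 0.101], [0.564, -0.087, 0.098]]
255 178 [[0.469, -0.091, 0.08], [0.471, -0.088, 0.085], [0.466, -0.091, 0.077]]
255 172 [[0.468, -0.094, 0.097], [0.471, -0.091, 0.102], [0.466, -0.094, 0.094]]
238 160 [[0.514, -0.088, 0.137], [0.517, -0.091, 0.138], [0.511, -0.091, 0.132]]
238 155 [[0.514, -0.089, 0.151], [0.516, -0.086, 0.155], [0.511, -0.09, 0.148]]
238 192 [[0.516, -0.085, 0.041], [0.519, -0.092, 0.04], [0.514, -0.091, 0.034]]
222 230 [[0.553, 0.067, 0.013], [0.556, 0.061, 0.012], [0.551, 0.07, 0.012]]
```

View pics/top2.png

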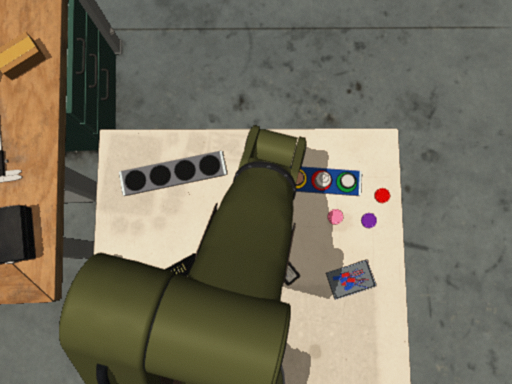

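```bash
python3 - <<'E'
from h import *
S=np.load("side0.npy"); 
m=np.zeros(S.shape[:2],bool); m[200:290,395:450]=1; m&=(S[...,2]>.1)
for p in np.argwhere(m)[-12:]: print(p[::-1],np.round(S[tuple(p)],3))
S=np.load("side2.npy")
for u in(217,219,221,253,255,257): print(u,[np.round(S[v,u],3).tolist() for v in range(176,186,2)])
E
```

```text
[424 272] [0.237 0.55  0.25 ]
[416 273] [0.245 0.544 0.244]
[417 273] [0.245 0.547 0.246]
[418 273] [0.243 0.545 0.245]
[419 273] [0.242 0.546 0.245]
[420 273] [0.241 0.548 0.247]
[421 273] [0.24  0.548 0.247]
[422 273] [0.239 0.549 0.247]
[423 273] [0.237 0.549 0.248]
[424 273] [0.236 0.55  0.248]
[421 274] [0.239 0.548 0.245]
[422 274] [0.238 0.548 0.245]
217 [[0.574, -0.098, 0.084], [0.574, -0.097, 0.079], [0.586, -0.239, 0.002], [0.586, -0.233, -0.002], [0.585, -0.215, -0.0]]
219 [[0.568, -0.093, 0.087], [0.568, -0.094, 0.08], [0.569, -0.097, 0.072], [0.58, -0.231, -0.001], [0.579, -0.212, 0.001]]
221 [[0.562, -0.095, 0.085], [0.562, -0.094, 0.08], [0.563, -0.092, 0.075], [0.573, -0.222, 0.003], [0.573, -0.215, -0.0]]
253 [[0.474, -0.088, 0.088], [0.474, -0.089, 0.082], [0.474, -0.088, 0.076], [0.474, -0.21, 0.008], [0.474, -0.208, 0.002]]
255 [[0.468, -0.095, 0.085], [0.469, -0.091, 0.08], [0.468, -0.235, 0.003], [0.468, -0.224, 0.001], [0.468, -0.211, 0.001]]
257 [[0.463, -0.103, 0.081], [0.462, -0.249, 0.003], [0.462, -0.23, 0.005], [0.462, -0.23, -0.002], [0.462, -0.21, 0.001]]
```

Depth shows the open fingertips at about z 0.072, although the reported TCP z is 0.037. The start picture shows the same offset of roughly 35 mm. I'll raise the arm, half-close, and measure the real tip height at grasp width.

Request:
send_rows:
  deltas:
    - [[0,0,-20],0,1]
    - [[0,0,-20],0,0.5]
    - [[0,0,0],0,0.47]
    - [[0,0,0],0,0.47]
    - [[0,0,0],0,0.47]
    - [[0,0,0],0,0.47]
    - [[0,0,0],0,0.47]
    - [[0,0,0],0,0.47]

```text
t: 5.25
eef_pos: [0.5198, -0.1003, 0.0763]
ee_rot: [-3.141, -0.0, 1.508]
ft_force: [-0.4, -0.4, 0.3]
width: 0.471
grasp_force: 0.0
```

```bash
python3 - <<'E'
from h import *
s=telemetry.get_state(); print(np.round(s["eef_pos"],4),s["t"],s["width"],np.round(s["q"],3))
c=capture("side"); S=cloud(c); np.save("side3.npy",S)
m=np.zeros(S.shape[:2],bool); m[120:200,205:275]=1; m&=(S[...,1]>-.115)&(S[...,1]<-.07)&(S[...,2]>.064)
for u in range(210,270,3):
    z=S[:,u,2][m[:,u]]
    if len(z): v=np.argwhere(m[:,u])[-1,0]; print(u,v,np.round(S[v,u],3))
E
```

```text
[ 0.5198 -0.1003  0.0763] 5.25 0.4712446649697548 [-0.26   0.412  1.715 -0.     1.015 -0.197]
213 147 [ 0.58  -0.096  0.172]
216 154 [ 0.573 -0.093  0.152]
219 157 [ 0.565 -0.092  0.144]
222 158 [ 0.557 -0.094  0.14 ]
225 169 [ 0.551 -0.096  0.106]
228 172 [ 0.542 -0.093  0.099]
231 148 [ 0.532 -0.089  0.171]
234 148 [ 0.524 -0.089  0.171]
237 148 [ 0.516 -0.091  0.17 ]
240 148 [ 0.508 -0.09   0.17 ]
243 155 [ 0.5   -0.088  0.151]
246 172 [ 0.493 -0.09   0.1  ]
249 159 [ 0.484 -0.092  0.138]
252 158 [ 0.476 -0.089  0.142]
255 156 [ 0.468 -0.086  0.149]
258 148 [ 0.46  -0.089  0.171]
```

The true tool height is about 40 mm above the reported z: the body underside is at 0.170 and the tips at 0.099 with z reported as 0.076. I'll command 40 mm lower, in steps, and watch the force.

Request:
send_rows:
  deltas:
    - [[0,0,0],0,0.75]
    - [[0,0,15],0,0.75]
    - [[0,0,15],0,0.75]
    - [[0,0,15],0,0.75]
    - [[0,0,12],0,0.75]
    - [[0,0,8],0,0.75]
    - [[0,0,6],0,0.75]
    - [[0,0,0],0,0.75]

```text
t: 6.3
eef_pos: [0.5198, -0.1003, 0.0052]
ee_rot: [-3.141, -0.0, 1.508]
ft_force: [0.4, 0.6, -0.3]
width: 0.751
grasp_force: 0.0
```

```bash
python3 - <<'E'
from h import *
s=telemetry.get_state(); print(np.round(s["eef_pos"],4),s["t"],s["width"])
c=capture("side"); S=cloud(c)
cv2.imwrite("pics/s4.png",cv2.resize(c["img"][120:240,180:320],None,fx=4,fy=4,interpolation=cv2.INTER_CUBIC))
for u in range(216,262,3): 
    col=S[:,u]; m=(col[:,1]>-.115)&(col[:,1]<-.07)&(col[:,2]>.018); v=np.argwhere(m)
    if len(v): print(u,v[-1,0],np.round(col[v[-1,0]],3))
E
```

```text
[ 0.5198 -0.1003  0.0052] 6.3 0.7509823321072457
216 179 [ 0.576 -0.092  0.078]
219 180 [ 0.568 -0.097  0.072]
222 191 [ 0.562 -0.099  0.037]
225 193 [ 0.553 -0.093  0.034]
228 174 [ 0.542 -0.085  0.096]
231 172 [ 0.534 -0.091  0.099]
234 197 [ 0.528 -0.094  0.02 ]
237 197 [ 0.519 -0.089  0.022]
240 197 [ 0.511 -0.094  0.02 ]
243 196 [ 0.503 -0.1    0.019]
246 176 [ 0.493 -0.083  0.091]
249 193 [ 0.486 -0.085  0.037]
252 191 [ 0.477 -0.091  0.04 ]
255 180 [ 0.469 -0.089  0.075]
258 180 [ 0.46  -0.085  0.077]
261 164 [ 0.452 -0.082  0.127]
```

View pics/s4.png

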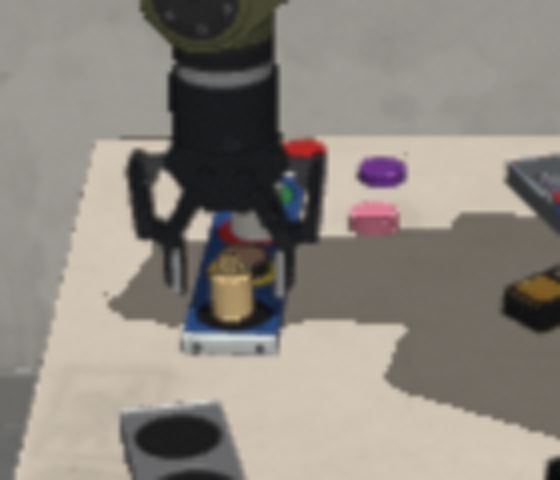

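The fingers straddle the brass weight, which sits at crop (232,290) between tips at (178,285) and (282,285), with the tips at z of about 0.034. I'll go 5 mm lower, close and lift.

Request:
send_rows:
  deltas:
    - [[0,0,5],0,0.6]
    - [[0,0,0],0,0.3]
    - [[0,0,0],0,0.2]
    - [[0,0,0],0,0.2]
    - [[0,0,0],0,0.2]
    - [[0,0,0],0,0.2]
    - [[0,0,-5],0,0.2]
    - [[0,0,-15],0,0.2]

```text
t: 7.35
eef_pos: [0.5191, -0.1002, 0.0202]
ee_rot: [-3.139, -0.0, 1.508]
ft_force: [0.2, -0.7, -2.2]
width: 0.302
grasp_force: 59.2
```

Request:
send_rows:
  deltas:
    - [[0,0,-25],0,0.2]
    - [[0,0,-20],0,0.2]
    - [[41,5,0],0,0.2]
    - [[41,5,0],0,0.2]
    - [[41,5,0],0,0.2]
    - [[41,4,0],0,0.2]
    - [[0,0,0],-0.13,0.2]
    - [[0,0,0],-0.13,0.2]

```text
t: 8.35
eef_pos: [0.5491, 0.0627, 0.0661]
ee_rot: [3.142, 0.0, 1.773]
ft_force: [0.3, -0.4, -1.9]
width: 0.306
grasp_force: 59.2
```

Request:
send_rows:
  deltas:
    - [[0,0,20],0,0.2]
    - [[0,0,20],0,0.2]
    - [[0,0,14],0,0.2]
    - [[0,0,8],0,0.2]
    - [[0,0,4],0,0.2]
    - [[0,0,0],0,0.2]
    - [[0,0,0],0,0.2]
    - [[0,0,0],0,0.6]

```text
t: 9.35
eef_pos: [0.5494, 0.0621, -0.0001]
ee_rot: [3.141, 0.0, 1.768]
ft_force: [-0.1, -0.1, -1.0]
width: 0.504
grasp_force: 0.0
```

Request:
send_rows:
  deltas:
    - [[0,0,0],0,0.7]
    - [[0,0,0],0,0.8]
    - [[0,0,0],0,0.8]
    - [[0,0,-20],0,0.8]
    - [[0,0,-30],0,0.8]
    - [[0,0,-30],0,0.8]
    - [[-40,0,0],0.13,0.8]
    - [[0,0,0],0.13,0.8]

```text
t: 10.35
eef_pos: [0.5574, 0.0211, 0.0798]
ee_rot: [3.141, 0.0, 1.502]
ft_force: [-0.2, 0.4, -0.4]
width: 0.803
grasp_force: 0.0
```

Request:
send_rows:
  deltas:
    - [[-48,-9,0],0,0.8]
    - [[-48,-9,0],0,0.8]
    - [[-47,-9,0],0,0.8]
    - [[-47,-9,0],0,0.8]
    - [[0,0,25],0,0.8]
    - [[0,0,25],0,0.8]
    - [[0,0,20],0,0.8]
    - [[0,0,5],0,0.8]

```text
t: 11.35
eef_pos: [0.5086, -0.1642, 0.0034]
ee_rot: [-3.14, -0.001, 1.508]
ft_force: [-0.3, 0.0, 0.0]
width: 0.798
grasp_force: 0.0
```

```bash
python3 - <<'E'
from h import *
s=telemetry.get_state(); print(np.round(s["eef_pos"],4),s["t"],s["width"])
c=capture("side"); S=cloud(c)
cv2.imwrite("pics/s5.png",cv2.resize(c["img"][130:240,190:310],None,fx=5,fy=5,interpolation=cv2.INTER_CUBIC))
for u in range(216,262,3): 
    col=S[:,u]; m=(col[:,1]>-.18)&(col[:,1]<-.145)&(col[:,2]>.0175); v=np.argwhere(m)
    if len(v): print(u,v[-1,0],np.round(col[v[-1,0]],3))
i=np.isfinite(S[...,0])&(S[...,2]>.045)&(S[...,2]<.07)&(S[...,1]>.03)&(S[...,1]<.1)&(S[...,0]>.5)&(S[...,0]<.6); print("brass",np.round(np.median(S[i],0),3),np.round(S[i][:,2].max(),3))
E
```

```text
[ 0.5086 -0.1642  0.0034] 11.35 0.7977826558252011
219 169 [ 0.572 -0.162  0.075]
222 169 [ 0.563 -0.154  0.079]
225 176 [ 0.556 -0.16   0.054]
228 183 [ 0.548 -0.163  0.029]
231 166 [ 0.537 -0.15   0.09 ]
234 186 [ 0.531 -0.165  0.018]
237 187 [ 0.521 -0.148  0.024]
240 188 [ 0.513 -0.151  0.018]
243 188 [ 0.504 -0.149  0.019]
246 187 [ 0.495 -0.156  0.019]
249 165 [ 0.485 -0.146  0.095]
252 168 [ 0.477 -0.15   0.084]
255 183 [ 0.468 -0.153  0.033]
258 171 [ 0.46  -0.157  0.07 ]
261 170 [ 0.451 -0.147  0.078]
brass [0.549 0.065 0.055] 0.06
```

View pics/s5.png

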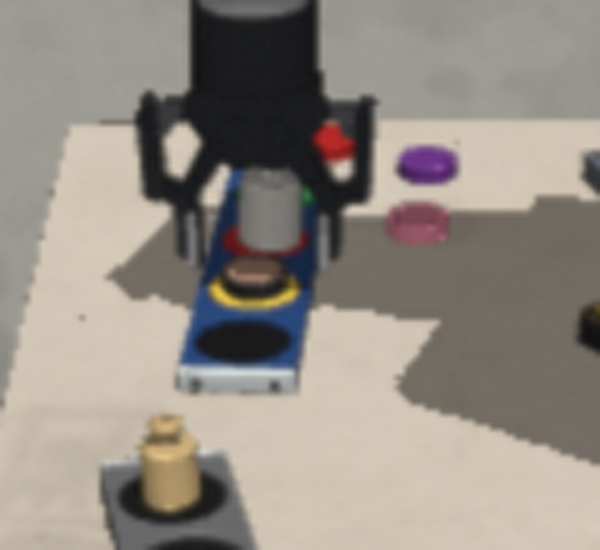

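The brass weight stands in the rightmost grey pocket. The fingers straddle the copper disc at crop (253,275). I'll lower and grip it.

Request:
send_rows:
  deltas:
    - [[-2,1,4],0,0.7]
    - [[0,0,4],0,0.6]
    - [[0,0,0],0,0.5]
    - [[0,0,0],0,0.3]
    - [[0,0,0],0,0.3]
    - [[0,0,0],0,0.3]
    - [[0,0,0],0,0.3]
    - [[0,0,0],0,0.3]

```text
t: 12.4
eef_pos: [0.5102, -0.1666, -0.003]
ee_rot: [3.141, 0.0, 1.508]
ft_force: [-1.9, -0.4, 6.3]
width: 0.434
grasp_force: 59.5
```

Request:
send_rows:
  deltas:
    - [[0,0,0],0,0.55]
    - [[0,0,-3],0,0.55]
    - [[0,0,0],0,0.3]
    - [[0,0,0],0,0.3]
    - [[0,0,0],0,0.3]
    - [[0,0,0],0,0.3]
    - [[0,0,-8],0,0.3]
    - [[0,0,-15],0,0.3]

```text
t: 13.4
eef_pos: [0.5097, -0.1664, 0.0227]
ee_rot: [-3.141, -0.0, 1.508]
ft_force: [-0.6, 0.1, 0.3]
width: 0.426
grasp_force: 60.0
```

Request:
send_rows:
  deltas:
    - [[0,0,-30],0,0.3]
    - [[0,0,-30],0,0.3]
    - [[59,1,0],0,0.3]
    - [[59,1,0],0,0.3]
    - [[59,1,0],0,0.3]
    - [[59,2,0],0,0.3]
    - [[58,2,0],0,0.3]
    - [[0,0,0],-0.13,0.3]

```text
t: 14.4
eef_pos: [0.5354, 0.13, 0.0832]
ee_rot: [3.141, -0.0, 1.644]
ft_force: [-0.9, -1.0, -1.2]
width: 0.427
grasp_force: 60.2
```

Request:
send_rows:
  deltas:
    - [[0,0,0],-0.13,0.3]
    - [[0,0,30],0,0.3]
    - [[0,0,28],0,0.3]
    - [[0,0,15],0,0.3]
    - [[0,0,7],0,0.3]
    - [[0,0,0],0,0.3]
    - [[0,0,0],0,0.3]
    - [[0,0,0],0,0.3]

```text
t: 15.4
eef_pos: [0.5358, 0.1265, 0.003]
ee_rot: [3.141, 0.0, 1.768]
ft_force: [-0.1, -0.9, -1.2]
width: 0.424
grasp_force: 60.2
```

Request:
send_rows:
  deltas:
    - [[0,0,2],0,0.3]
    - [[0,0,2],0,0.3]
    - [[0,0,0],0,0.3]
    - [[0,0,0],0,0.6]
    - [[0,0,0],0,0.7]
    - [[0,0,-20],0,0.8]
    - [[0,0,-40],0,0.8]
    - [[0,0,-40],0,0.8]

```text
t: 16.4
eef_pos: [0.5353, 0.1264, 0.0993]
ee_rot: [-3.141, -0.0, 1.768]
ft_force: [0.9, -0.3, -0.2]
width: 0.803
grasp_force: 0.0
```

Request:
send_rows:
  deltas:
    - [[0,0,-10],0.13,0.8]
    - [[0,0,0],0.13,0.8]
    - [[-59,-2,0],0,0.8]
    - [[-59,-2,0],0,0.8]
    - [[-59,-2,0],0,0.8]
    - [[-59,-2,0],0,0.8]
    - [[-59,-2,0],0,0.8]
    - [[-59,-2,0],0,0.8]

```text
t: 17.4
eef_pos: [0.5008, -0.228, 0.1084]
ee_rot: [3.141, 0.0, 1.508]
ft_force: [1.0, -0.3, 0.2]
width: 0.799
grasp_force: 0.0
```

Request:
send_rows:
  deltas:
    - [[0,0,20],0,0.8]
    - [[0,0,20],0,0.8]
    - [[0,0,20],0,0.8]
    - [[0,0,18],0,0.8]
    - [[0,0,12],0,0.8]
    - [[0,0,8],0,0.8]
    - [[0,0,4],0,0.8]
    - [[0,0,0],0,0.8]

```text
t: 18.4
eef_pos: [0.5013, -0.2261, 0.0065]
ee_rot: [3.141, 0.0, 1.508]
ft_force: [-0.7, -0.8, -0.2]
width: 0.802
grasp_force: 0.0
```

```bash
python3 - <<'E'
from h import *
c=capture("side"); t=capture("top")["img"]; a=c["img"]
cv2.imwrite("pics/s6.png",np.hstack([cv2.resize(a[130:250,190:290],(500,600),interpolation=cv2.INTER_CUBIC),cv2.resize(t[140:200,110:140],(300,600),interpolation=cv2.INTER_CUBIC)]))
cv2.imwrite("pics/s6.png",cv2.resize(a[140:300,190:310],None,fx=3.7,fy=3.7,interpolation=cv2.INTER_CUBIC))
E
```

```text
(no output)
```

View pics/s6.png

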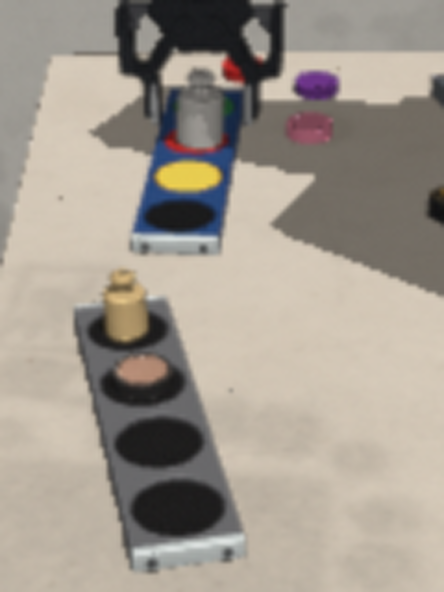

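The brass weight and copper disc sit centred in their grey pockets. The fingers straddle the steel weight at crop (200,115), so I'll grip it.

Request:
send_rows:
  deltas:
    - [[-2,0,0],0,0.6]
    - [[0,0,0],0,0.4]
    - [[0,0,0],0,0.25]
    - [[0,0,0],0,0.25]
    - [[0,0,0],0,0.25]
    - [[0,0,0],0,0.25]
    - [[0,0,-5],0,0.25]
    - [[0,0,-20],0,0.25]
  grip_force: 80

```text
t: 19.5
eef_pos: [0.4999, -0.2275, 0.0303]
ee_rot: [-3.138, -0.002, 1.508]
ft_force: [-0.9, 0.6, -5.5]
width: 0.405
grasp_force: 80.7
```

Request:
send_rows:
  deltas:
    - [[0,0,-35],0,0.25]
    - [[0,0,-35],0,0.25]
    - [[60,-1,0],0,0.25]
    - [[60,-1,0],0,0.25]
    - [[60,-1,0],0,0.25]
    - [[60,-1,0],0,0.25]
    - [[60,0,0],0,0.25]
    - [[60,0,0],0,0.25]

```text
t: 20.5
eef_pos: [0.5191, 0.1333, 0.1011]
ee_rot: [-3.141, 0.0, 1.508]
ft_force: [1.3, -0.8, -5.0]
width: 0.405
grasp_force: 80.9
```

Request:
send_rows:
  deltas:
    - [[60,0,0],0,0.25]
    - [[0,0,0],-0.13,0.25]
    - [[0,0,0],-0.13,0.25]
    - [[0,0,30],0,0.25]
    - [[0,0,30],0,0.25]
    - [[0,0,15],0,0.25]
    - [[0,0,10],0,0.25]
    - [[0,0,0],0,0.25]

```text
t: 21.5
eef_pos: [0.5235, 0.1913, 0.0163]
ee_rot: [-3.141, 0.0, 1.768]
ft_force: [0.4, 0.0, -5.6]
width: 0.407
grasp_force: 81.0
```

Request:
send_rows:
  deltas:
    - [[0,0,6],0,0.25]
    - [[0,0,3],0,0.25]
    - [[0,0,2],0,0.25]
    - [[0,0,0],0,0.25]
    - [[0,0,0],0,0.25]
    - [[0,0,0],0,0.55]
    - [[0,0,0],0,0.7]
    - [[0,0,0],0,0.8]

```text
t: 22.5
eef_pos: [0.5237, 0.1914, 0.0055]
ee_rot: [3.141, -0.0, 1.768]
ft_force: [-0.3, -0.0, 0.3]
width: 0.8
grasp_force: 0.0
```

Request:
send_rows:
  deltas:
    - [[0,0,-25],0,0.8]
    - [[0,0,-40],0,0.8]
    - [[0,0,-40],0,0.8]
    - [[0,0,0],0.13,0.8]
    - [[0,0,0],0.13,0.8]
    - [[-59,-1,0],0,0.8]
    - [[-59,-1,0],0,0.8]
    - [[-59,-1,0],0,0.8]

```text
t: 23.5
eef_pos: [0.5091, 0.0133, 0.1106]
ee_rot: [3.141, 0.0, 1.508]
ft_force: [1.2, 0.5, 0.6]
width: 0.802
grasp_force: 0.0
```

Request:
send_rows:
  deltas:
    - [[-60,2,0],0,0.8]
    - [[-60,3,0],0,0.8]
    - [[-60,3,0],0,0.8]
    - [[-60,3,0],0,0.8]
    - [[-60,3,0],0,0.8]
    - [[-10,0,25],0,0.8]
    - [[0,0,35],0,0.8]
    - [[0,0,35],0,0.8]

```text
t: 24.5
eef_pos: [0.5038, -0.2957, 0.0144]
ee_rot: [3.141, 0.0, 1.507]
ft_force: [-0.2, -0.8, 0.3]
width: 0.797
grasp_force: 0.0
```

Request:
send_rows:
  deltas:
    - [[0,0,8],0,0.8]
    - [[0,0,4],0,0.8]
    - [[0,0,3],0,0.65]
    - [[0,0,0],0,0.6]
    - [[0,0,0],0,0.6]
    - [[0,0,0],0,0.6]
    - [[0,0,0],0,0.6]
    - [[0,0,0],0,0.6]
  grip_force: 60

```text
t: 25.5
eef_pos: [0.5039, -0.2954, 0.0004]
ee_rot: [3.142, 0.0, 1.508]
ft_force: [0.7, -0.0, -0.8]
width: 0.596
grasp_force: 0.0
```

```bash
python3 - <<'E'
from h import *
s=telemetry.get_state(); print(np.round(s["eef_pos"],4),s["t"],s["width"])
a=capture("side")["img"]
cv2.imwrite("pics/s7.png",cv2.resize(a[130:290,190:290],None,fx=3.7,fy=3.7,interpolation=cv2.INTER_CUBIC))
E
```

```text
[ 5.039e-01 -2.954e-01  4.000e-04] 25.5 0.5960140398605995
```

View pics/s7.png

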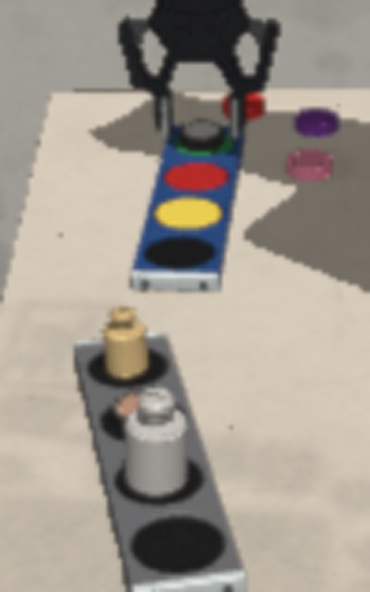

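The steel weight stands in the second grey pocket from the left. The silver disc at crop (202,132) lies between the fingers, so I'll grip it.

Request:
send_rows:
  deltas:
    - [[-2,0,0],0,0.5]
    - [[0,0,0],0,0.3]
    - [[0,0,0],0,0.3]
    - [[0,0,0],0,0.3]
    - [[0,0,0],0,0.3]
    - [[0,0,0],0,0.3]
    - [[0,0,-8],0,0.3]
    - [[0,0,-20],0,0.3]

```text
t: 26.55
eef_pos: [0.5033, -0.2971, 0.0286]
ee_rot: [-3.14, -0.001, 1.508]
ft_force: [-0.1, -0.2, -1.5]
width: 0.426
grasp_force: 60.0
```

Request:
send_rows:
  deltas:
    - [[0,0,-40],0,0.3]
    - [[0,0,-40],0,0.3]
    - [[60,-3,0],0,0.3]
    - [[60,-3,0],0,0.3]
    - [[60,-3,0],0,0.3]
    - [[60,-3,0],0,0.3]
    - [[60,-3,0],0,0.3]
    - [[60,-3,0],0,0.3]

```text
t: 27.55
eef_pos: [0.5084, 0.065, 0.1099]
ee_rot: [3.14, -0.0, 1.508]
ft_force: [1.1, -0.8, -1.4]
width: 0.415
grasp_force: 60.1
```

Request:
send_rows:
  deltas:
    - [[60,-3,0],0,0.3]
    - [[60,-4,0],0,0.3]
    - [[60,-4,0],0,0.3]
    - [[12,0,0],0,0.3]
    - [[0,0,0],-0.13,0.3]
    - [[0,0,0],-0.13,0.3]
    - [[0,0,35],0,0.3]
    - [[0,0,35],0,0.3]

```text
t: 28.55
eef_pos: [0.5101, 0.2548, 0.0389]
ee_rot: [3.14, -0.0, 1.767]
ft_force: [0.3, 0.1, -0.4]
width: 0.423
grasp_force: 60.2
```

Request:
send_rows:
  deltas:
    - [[0,0,20],0,0.3]
    - [[0,0,11],0,0.3]
    - [[0,0,5],0,0.3]
    - [[0,0,3],0,0.3]
    - [[0,0,0],0,0.3]
    - [[0,0,0],0,0.3]
    - [[0,0,0],0,0.6]
    - [[0,0,0],0,0.7]

```text
t: 29.55
eef_pos: [0.5096, 0.2554, -0.0004]
ee_rot: [3.141, -0.0, 1.768]
ft_force: [-0.3, 0.5, -0.4]
width: 0.699
grasp_force: 0.0
```

Request:
send_rows:
  deltas:
    - [[0,0,0],0,0.75]
    - [[0,0,-20],0,0.75]
    - [[0,0,-40],0,0.75]
    - [[0,0,-40],0,0.75]
    - [[0,0,-30],0,0.75]
    - [[0,-60,0],0,0.75]
    - [[0,-60,0],0,0.75]
    - [[0,0,0],0,0.75]

```text
t: 30.55
eef_pos: [0.3889, 0.2312, 0.1304]
ee_rot: [-3.141, 0.0, 1.769]
ft_force: [0.5, 0.4, 0.9]
width: 0.754
grasp_force: 0.0
```

```bash
python3 - <<'E'
from h import *
c=capture("side"); a=c["img"]; S=cloud(c); t=capture("top"); W=cloud(t)
cv2.imwrite("pics/s8.png",cv2.resize(np.hstack([a[180:300,190:290],t["img"][120:240,100:250]]),None,fx=3,fy=3,interpolation=cv2.INTER_CUBIC))
ca,sa=np.cos(.2),np.sin(.2); o=np.array([.5288,.159])
for n,A in(("side",S),("top",W)):
    d=A[...,:2]-o; x=d[...,0]*ca+d[...,1]*sa; y=-d[...,0]*sa+d[...,1]*ca
    for yc in(.099,.033,-.033,-.099):
        m=(abs(x)<.035)&(abs(y-yc)<.033)&(A[...,2]>.018)&(A[...,2]<.1)
        if m.sum()>5:
            z=A[...,2][m]; T=m&(A[...,2]>np.percentile(z,90)-.005); print(n,yc,"top face x,y err mm",np.round([np.median(x[T])*1e3,(np.median(y[T])-yc)*1e3],1),"ztop",round(np.percentile(z,90),4))
E
```

```text
side 0.099 top face x,y err mm [-0.3 -0.1] ztop 0.0251
side 0.033 top face x,y err mm [0.  1.9] ztop 0.0715
side -0.033 top face x,y err mm [10.2 -4. ] ztop 0.0253
side -0.099 top face x,y err mm [1.4 1.8] ztop 0.0549
top 0.099 top face x,y err mm [-1.8 -1.7] ztop 0.0255
top 0.033 top face x,y err mm [-1.6 -2.9] ztop 0.0723
top -0.033 top face x,y err mm [-0.4 -0.8] ztop 0.0252
top -0.099 top face x,y err mm [ 0.6 -1.4] ztop 0.0567
```

View pics/s8.png

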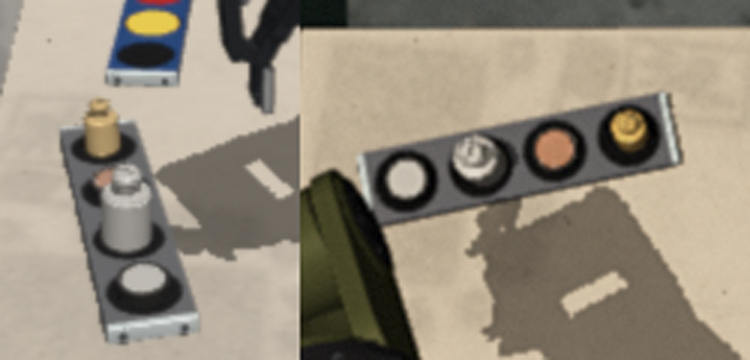

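The grey rack, left to right, now holds silver disc (405,180), steel weight (478,160), copper disc (553,150) and brass weight (628,130). All are flat and within about 3 mm of centre. The side view's larger x error for the copper disc comes from the steel weight partly hiding it. I'll hand it in.

```bash
python3 -c "from workcell import ticket; print(ticket.job_done())"
```

```text
the job is handed in; nothing more can be done
None
```

All four standards are in the grey rack in reverse order (left to right: silver disc, steel weight, copper disc, brass weight), upright and about 3 mm or less off centre on the last top-camera check; the job was handed in at about 31 s, and no verdict came back.

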